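# Hold the label unwinder's tensioner back for a roll change

### The job

On the bench label unwinder, swing the yellow latch lever fully open by its black knob to free the blue tensioner arm, then push the arm by its orange idler roller back past the ratchet click and on nearly to its end stop. Finish while still holding the roller there with the gripper, so that the robot and not the pawl carries the spring, and leave the bottles and the loose label roll standing where they are.

Things in the scene. Friction and masses are not known exactly. Their poses are not given: they have to be found in the camera images.
- unwinder: Grey-green flat label unwinder fixed on the table, 260 (its x) by 460 mm (its y), top face 40 mm up. Origin: on the table, mid-length, 140 mm behind its front edge; x points front to rear, z up. On it at its x, y in mm: spindle 36 mm wide, 66 tall at (55, 160); guide post 80 tall at (-115, 205); brass pawl slider 30 tall at (70, 53 to 115).
- latch (a joint): Yellow latch lever about its upright pivot, rad: 0 = latched (hook pin in front of the steel tab at the arm's end blocks the arm); grows counter-clockwise seen from above; 0.85 = fully open, at its stop. Starts at 0 to 0.1; frees the arm from about 0.5. Friction about 1.6 N at the knob; stays where it is left.
- latch_pivot (a point): On the axis of the latch lever's pivot, at the top of the yellow bar, 70 mm above the table. The lever is a yellow bar 160 mm long, 16 mm wide, pivoted in its middle.
- latch_knob (a point): Centre of the top face of the latch's upright black knob with a yellow dot, 108 mm above the table. The knob is 18 mm in diameter and stands 38 mm tall (70 to 108 mm above the table), 75 mm from the latch pivot, on the lever end away from the arm.
- tensioner (a joint): Blue tensioner arm about its upright pivot, rad: 0 = resting forward, grows clockwise seen from above as it is pushed back, 1.0 = end stop. Spring: 3.5 N at the roller at 0, 8.5 N at 1.0. At about 0.74 a red tooth clicks past the brass pawl (1 to 4 N more just before); let go beyond, the arm falls back to 0.74 and hangs on the pawl.
- tensioner_pivot (a point): On the axis of the tensioner arm's pivot, at the top of its hub, 72 mm above the table. The arm is a flat bar 22 mm wide, its top 58 mm above the table, reaching 190 mm from the pivot with its steel tab.
- idler_top (a point): Centre of the top face of the orange idler roller, 102 mm above the table.
- idler: The orange upright idler roller on the tensioner arm: a cylinder 24 mm in diameter and 44 mm tall (58 to 102 mm above the table, with a thin black 31 mm collar at its foot), axis 140 mm from the arm's pivot; it turns stiffly on its axis (about 4 N at its rim). Origin: centre of its underside.
- dropper_deck: Blue dropper bottle with black bulb, 33 mm across, 100 mm tall, loose, standing on the rear right corner of the unwinder's top face. Origin: centre of its underside. Leave alone.
- dropper_a: Blue dropper bottle, 33 mm across, 100 mm tall, loose on the table beside the unwinder. Origin: centre of its underside. Leave alone.
- dropper_b: Blue dropper bottle, 33 mm across, 100 mm tall, loose on the table beside the unwinder. Origin: centre of its underside. Leave alone.
- amber_a: Amber bottle with black cap and blue band, 60 mm across, 135 mm tall, loose on the table. Origin: centre of its underside. Leave alone.
- amber_b: Amber bottle with black cap and green band, 60 mm across, 135 mm tall, loose on the table. Origin: centre of its underside. Leave alone.
- label_roll: Spare roll of labels, a white ring 76 mm across with a 40 mm core, 50 mm tall, loose on the table. Origin: centre of its underside. Leave alone.

How it is judged:
By the outcome, as a careful person would: the job done as asked, in the order asked, and still so for the second after the job is handed in, while the arm keeps its last pose, push and grip.
It also fails if it takes over 48 s, if anything falls off the work surface, if the arm or the gripper's body presses on something with over 40 N, if the wrist force passes 120 N, or if a joint passes its speed limit or range.

### The arm

A 6-joint arm with a two-finger parallel gripper is mounted at the origin on the work surface. World frame = base frame: x ahead of the robot, y to its left, z up, the work surface at z = 0. Lengths are in m, angles in rad, forces in N, time in s.
With the tool pointing down it reaches from about 0.325 to 0.775 m from the base axis. Payload 5.5 kg.
Tool frame: the origin (TCP) lies at the very end of the fingers, on their centre line; the grasp point (between the pads) lies 19 mm behind it (r.hold_point_z is the distance from the TCP to the grasp point, in m); z points along the fingers, y is the direction in which the jaws open and shut (so a half turn about z gives the same grasp; the last joint's range is limited). The gripper opens to 85 mm and grips with 20 to 120 N. Pads are 22 mm wide; open, the fingers measure 114 mm over their backs; the gripper's body (76 mm by 85 mm) begins 54 mm behind the grasp point. The pads swing forward as they close: fully open they stand 13 mm farther back than shut.
Start: joints at [1.195, 0.091, 1.231, -0, 1.82, -0.057], TCP at [0.188, 0.57, 0.231] pointing down, gripper open.
Joint ranges: [-2.87, 2.87], [-0.86, 2.18], [0.17, 2.46], [-1.51, 4.65], [0.06, 2.69], [-2.65, 2.65]. Speed limits (rad/s): [2.57, 2.57, 3.01, 3.14, 3.14, 3.14].

### API

Orientations are given as a rotation vector (axis times angle).
In Python, from plant import r gives the robot as it stands. The module is installed in compiled form; this text tells all that it offers.
- The arm moves only by the shell command python3 -m handwheel 'ROWS' [FORCE]. ROWS is JSON, a list of rows, each an object with "turn": the turn, a rotation vector about the world's x, y, z in degrees, a list of three; "slide": the shift along the world's x, y, z in mm, a list of three; "grip": the closure, from 0 (fully open) to 1 (shut). A call has 1 to 10 rows; each row is the pose to reach, as a shift and turn from the pose measured when the call began; what a row does not reach only later rows make up. A row lasts 1/12 s, in which the tool goes at most 41.7 mm and 7.16 degrees, less where a joint would pass 70% of its speed; a pose out of reach is approached as far as the arm can. A call with a gripper value outside its range is refused whole. The fingers move at their own pace and stop on an object; FORCE is the grip in N (left out, the last holds). Time passes only in rows, so rows that repeat a pose let the fingers close. It gives the time, the measured TCP pose, the force and the opening at its end, in the units of the state.
- r.sense(): the state, without advancing time (a new reading comes with each control period).
- r.camera(name): name is "side" or "top"; returns the picture (480x640x3 uint8, red, green, blue); there is no depth.
- r.get_calibration(name): a dict with "fx", "fy", "cx", "cy" (pixels), "origin" and "attitude" of the camera in the world. Camera axes: x right, y down, z forward; pixel columns grow to the right and rows downward; lengths in m; the calibration is good to about 2 mm. A picture is of the moment at which its call begins. get_calibration takes no time and is no camera call.
- r.job_done(): hands the job in, once; it reports no verdict.
Trained networks look in the newest picture that a camera, given by its name, has taken for a name from the list of things; names that differ only in an ending like _2 or _b are one class to them, and where a whole thing is asked for, a point or a joint stands for the part that bears it (a point fixed in the world has none). Each returns a list of dicts, best first, with "confidence" (0 to 1); they miss things now and then, are a little off and sometimes report something else, mostly with a low value. They report only what shows in the picture. A call takes as long as a camera call.
- r.regions_of(camera, thing): "pixels" (480x640 bool, what is visible of it) and "box" ([left, top, width, height] in pixels, round what is visible of it).
- r.spot_point(camera, thing): "at" ([row, column] in pixels: a listed point, or the origin of a listed thing).
The state is a dict: "clock": time; "q": joint angles; "qd": joint speeds; "tau": joint torques, N m; "eef_pos": TCP position; "tool_rot": TCP orientation; "wrist_force": force on the tool from outside, world axes, zero at the start; "wrist_torque": the same for the moment, N m; "width": opening from 0.0 (shut) to 1.0 (fully open).
Only numpy, scipy, OpenCV 4.12 (cv2) and the standard library are available. Lean on these libraries where they do the work, as an engineer would, in place of code of your own. Each camera call takes 0.05 s, during which the arm holds its last target.

## Working session

There is one attempt and no reset: what is moved stays moved. The work goes in short steps, Python scripts to look and compute and a shell command to move; the robot and the scene stay as the last step left them, time stands still between calls to the robot, and variables do not carry over. Pictures are saved under pics/ and viewed, and the job is handed in when it is done.

```bash
mkdir -p pics; ls; python3 - <<'E'
from plant import r
import cv2
s=r.sense();print(s['clock'],s['eef_pos'],s['tool_rot'],s['width'],r.hold_point_z)
for c in('top','side'):
    im=r.camera(c);cv2.imwrite(f'pics/{c}0.png',im[...,::-1]);print(r.get_calibration(c))
    for t in('latch_pivot','latch_knob','tensioner_pivot','idler_top','unwinder','dropper_a','amber_a','label_roll'):
        print(c,t,[(round(d['confidence'],2),[int(v) for v in d['at']]) for d in r.spot_point(c,t)][:4])
print(r.sense()['clock'])
E
```

```text
pics
0.0 [0.18795307 0.56950412 0.23015389] [-4.98606372e-01 -3.10132209e+00  2.97633268e-03] 1.0038411326853884 0.0187
{'fx': 436.07463622015706, 'fy': 436.07463622015706, 'cx': 317.93144300887013, 'cy': 239.86999609231256, 'origin': array([0.51343058, 0.0107192 , 1.12850187]), 'attitude': array([-2.19082334,  2.1722535 , -0.10634137])}
top latch_pivot [(0.64, [275, 334])]
top latch_knob []
top tensioner_pivot [(0.91, [213, 290]), (0.63, [215, 467])]
top idler_top [(0.51, [269, 308]), (0.18, [303, 148])]
top unwinder [(0.69, [247, 284]), (0.48, [310, 476])]
top dropper_a [(0.74, [239, 157]), (0.72, [301, 145]), (0.59, [217, 366])]
top amber_a [(0.88, [269, 459]), (0.78, [216, 469])]
top label_roll [(0.57, [308, 476])]
{'fx': 527.5528049216636, 'fy': 527.5528049216636, 'cx': 326.7537119099843, 'cy': 243.89165249417064, 'origin': array([0.40707214, 0.79915529, 0.85755883]), 'attitude': array([-0.35529311,  2.78254589, -1.1893177 ])}
side latch_pivot [(0.7, [237, 367])]
side latch_knob [(0.78, [202, 357])]
side tensioner_pivot [(0.61, [259, 288])]
side idler_top [(0.66, [245, 359]), (0.24, [177, 386])]
side unwinder [(0.83, [293, 323])]
side dropper_a [(0.88, [445, 266]), (0.57, [466, 356]), (0.18, [203, 357])]
side amber_a [(0.9, [176, 383]), (0.76, [161, 334])]
side label_roll [(0.69, [176, 426])]
0.9
```

View pics/top0.png

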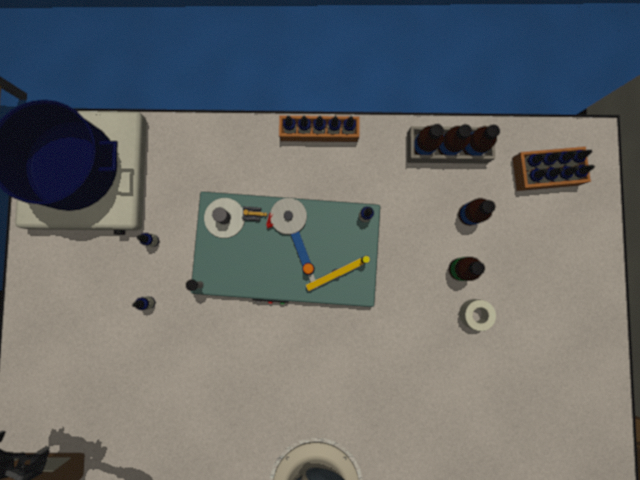

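View pics/side0.png

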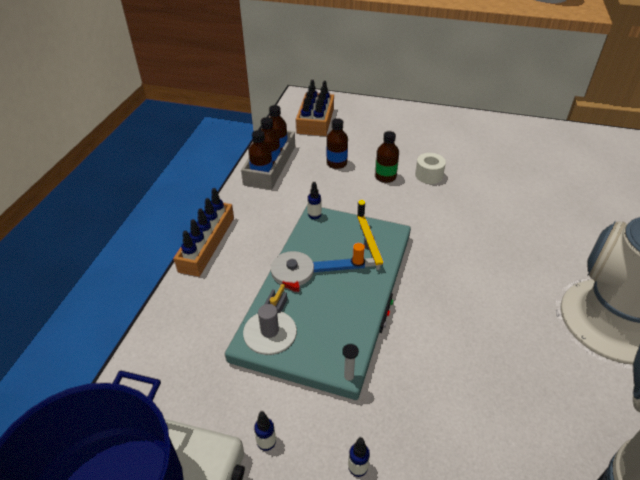

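```bash
cat > h.py <<'E'
import numpy as np
from scipy.spatial.transform import Rotation as R
from plant import r
def ray(c,row,col):
    k=r.get_calibration(c);d=np.array([(col-k['cx'])/k['fx'],(row-k['cy'])/k['fy'],1]);return np.array(k['origin']),R.from_rotvec(k['attitude']).apply(d)
def atz(c,row,col,z):
    o,d=ray(c,row,col);return (o+d*(z-o[2])/d[2])[:2]
def proj(c,p):
    k=r.get_calibration(c);v=R.from_rotvec(k['attitude']).inv().apply(np.array(p)-k['origin']);return k['fy']*v[1]/v[2]+k['cy'],k['fx']*v[0]/v[2]+k['cx']
E
python3 - <<'E'
from h import *
import cv2
f=lambda n,*a:print(n,(atz(*a)*1000).round(1))
f('lp','top',275,334,.07);f('lp','side',237,367,.07)
f('kn','top',259,366,.108);f('kn','side',202,361,.108)
f('kn net','side',202,357,.108)
f('tp','top',213,290,.072);f('tp','side',259,288,.072);f('tp eye','top',216,288,.072);f('tp eye','side',264,292,.072)
f('id','top',269,308,.102);f('id','side',245,359,.102)
for n,a in dict(rl=(192,201),rr=(206,380),fr=(306,374),fl=(295,193)).items(): f(n,'top',*a,.04)
for c,b in(('top',(250,170,140,140)),('side',(270,190,140,140))):
    im=cv2.imread(f'pics/{c}0.png');x,y,w,h=b;cv2.imwrite(f'pics/{c}0z.png',cv2.resize(im[y:y+h,x:x+w],(600,600),interpolation=cv2.INTER_CUBIC))
E
```

```text
lp [521.1 -39.2]
lp [529.1 -42. ]
kn [ 558.8 -112.2]
kn [ 558.8 -111. ]
kn net [ 567.5 -108.8]
tp [671.3  69.2]
tp [675.4  68.3]
tp eye [663.8  74. ]
tp eye [663.   80.1]
id [534.4  23.5]
id [535.4  20.2]
rl [727.3 296.1]
rr [ 696.1 -156.1]
fr [ 445.6 -140.1]
fl [469.2 307.7]
```

View pics/top0z.png

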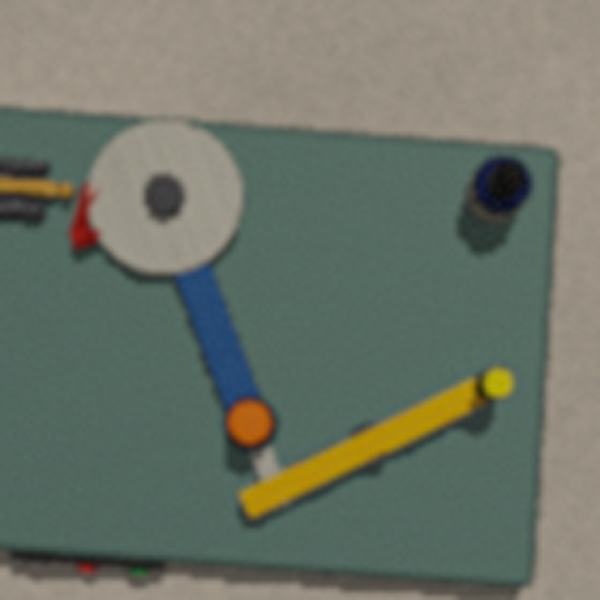

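View pics/side0z.png

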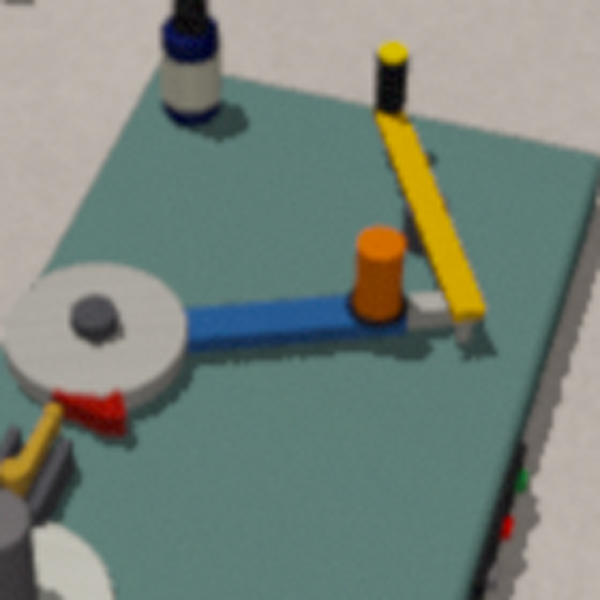

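```bash
python3 - <<'E'
from h import *
s=r.sense();M=R.from_rotvec(s['tool_rot']).as_matrix();print(M.round(3),s['q'].round(3))
print('jaw angle',np.degrees(np.arctan2(M[1,1],M[0,1])))
f=lambda n,*a:print(n,(atz(*a)*1000).round(1))
f('hook end top','top',287.4,307.9,.07)
f('hook end side','side',190+310*140/600,270+470*140/600,.07)
print('proj LP 527,-44',proj('top',[.527,-.044,.07]),proj('side',[.527,-.044,.07]))
d=[.665,-.115,.14]
for p in ([213,367],):f('drop top','top',*p,.14)
f('drop side top','side',184,314,.14)
E
```

```text
[[-0.95   0.313  0.   ]
 [ 0.313  0.95   0.   ]
 [-0.     0.    -1.   ]] [ 1.195  0.091  1.231 -0.     1.82  -0.057]
jaw angle 71.73276276251597
hook end top [490.8  23.7]
hook end side [488.4  27.3]
proj LP 527,-44 (np.float64(272.58134956910993), np.float64(335.98909771812913)) (np.float64(236.57478717308805), np.float64(368.1295161959011))
drop top [ 662.8 -110.8]
drop side top [ 666.7 -107.5]
```

```bash
T='{"turn":[0,0,-45],"slide":[371,-681,0],"grip":0.4}'; python3 -m handwheel '[{"turn":[0,0,-45],"slide":[371,-681,0],"grip":0.4},{"turn":[0,0,-45],"slide":[371,-681,0],"grip":0.4},{"turn":[0,0,-45],"slide":[371,-681,0],"grip":0.4},{"turn":[0,0,-45],"slide":[371,-681,0],"grip":0.4},{"turn":[0,0,-45],"slide":[371,-681,0],"grip":0.4},{"turn":[0,0,-45],"slide":[371,-681,0],"grip":0.4},{"turn":[0,0,-45],"slide":[371,-681,0],"grip":0.4},{"turn":[0,0,-45],"slide":[371,-681,0],"grip":0.4},{"turn":[0,0,-45],"slide":[371,-681,0],"grip":0.4},{"turn":[0,0,-45],"slide":[371,-681,0],"grip":0.4}]' 30
```

```text
clock: 1.73
eef_pos: [0.3878, 0.202, 0.2317]
tool_rot: [1.647, 2.675, 0.002]
wrist_force: [1.4, 0.1, -0.0]
width: 0.601
```

```bash
python3 -m handwheel '[{"turn":[0,0,0],"slide":[171,-314,0],"grip":0.4},{"turn":[0,0,0],"slide":[171,-314,0],"grip":0.4},{"turn":[0,0,0],"slide":[171,-314,0],"grip":0.4},{"turn":[0,0,0],"slide":[171,-314,0],"grip":0.4},{"turn":[0,0,0],"slide":[171,-314,0],"grip":0.4},{"turn":[0,0,0],"slide":[171,-314,0],"grip":0.4},{"turn":[0,0,0],"slide":[171,-314,0],"grip":0.4},{"turn":[0,0,0],"slide":[171,-314,0],"grip":0.4},{"turn":[0,0,0],"slide":[171,-314,0],"grip":0.4},{"turn":[0,0,0],"slide":[171,-314,0],"grip":0.4}]'
```

```text
clock: 2.57
eef_pos: [0.5599, -0.1167, 0.23]
tool_rot: [-1.654, -2.671, 0.002]
wrist_force: [-0.6, -0.4, -0.2]
width: 0.601
```

```bash
python3 - <<'E'
from h import *
import cv2
im=r.camera('side');cv2.imwrite('pics/s1.png',im[...,::-1]);s=r.sense();print(s['clock'],s['eef_pos'],s['tool_rot'])
E
```

```text
2.6167 [ 0.55919584 -0.11441424  0.23044343] [-1.65168974e+00 -2.67111884e+00 -3.38493196e-04]
```

View pics/s1.png

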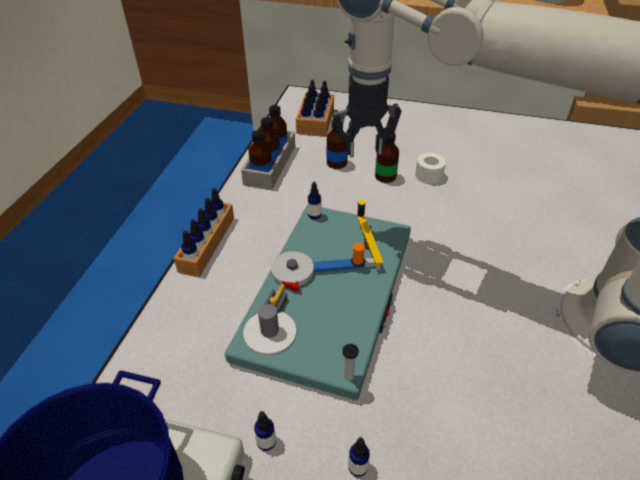

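The gripper hangs above the knob (361,202), open fingers at about (340,150) and (390,150). Next I descend over the knob.

```bash
python3 -m handwheel '[{"turn":[0,0,0],"slide":[0,2,-40],"grip":0.4},{"turn":[0,0,0],"slide":[0,2,-80],"grip":0.4},{"turn":[0,0,0],"slide":[0,2,-105],"grip":0.4},{"turn":[0,0,0],"slide":[0,2,-105],"grip":0.4},{"turn":[0,0,0],"slide":[0,2,-105],"grip":0.4}]'; python3 - <<'E'
from h import *
import cv2
im=r.camera('side');cv2.imwrite('pics/s2.png',cv2.resize(im[100:280,270:470,::-1],(660,594)))
E
```

```text
clock: 3.03
eef_pos: [0.5582, -0.1114, 0.1246]
tool_rot: [-1.649, -2.67, 0.001]
wrist_force: [0.9, 0.3, 0.8]
width: 0.6
```

View pics/s2.png

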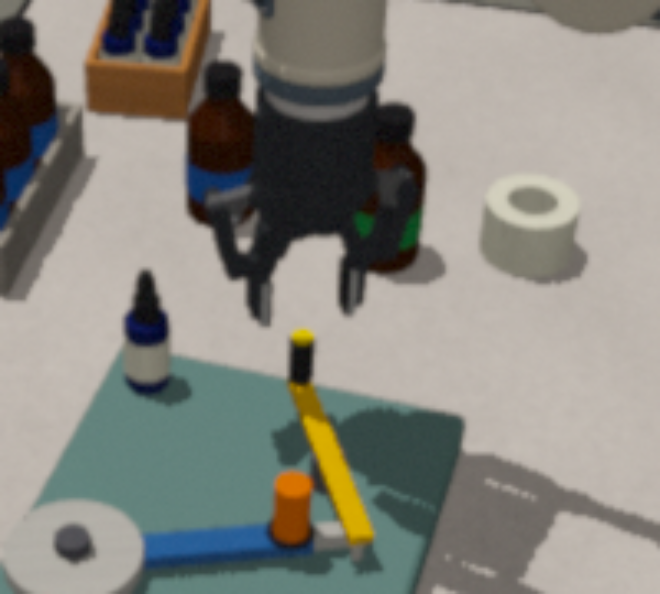

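The knob (zoom 302,340) lies between the fingertips (262 and 350), so I go down and close.

```bash
python3 -m handwheel '[{"turn":[0,0,0],"slide":[0,0,-25],"grip":0.4},{"turn":[0,0,0],"slide":[0,0,-46],"grip":0.4},{"turn":[0,0,0],"slide":[0,0,-46],"grip":0.4},{"turn":[0,0,0],"slide":[0,0,-46],"grip":1},{"turn":[0,0,0],"slide":[0,0,-46],"grip":1},{"turn":[0,0,0],"slide":[0,0,-46],"grip":1},{"turn":[0,0,0],"slide":[0,0,-46],"grip":1},{"turn":[0,0,0],"slide":[0,0,-46],"grip":1},{"turn":[0,0,0],"slide":[0,0,-46],"grip":1}]' 30;  python3 - <<'E'
from h import *
import cv2
im=r.camera('side');cv2.imwrite('pics/s3.png',cv2.resize(im[100:280,270:470,::-1],(660,594)))
s=r.sense();print(s['eef_pos'],s['width']*85,s['wrist_force'])
# arc from here
P=np.array([525.5,-45]);k=s['eef_pos'][:2]*1000;v=k-P;print('rel',v,np.hypot(*v),np.degrees(np.arctan2(v[1],v[0])))
a0=np.arctan2(v[1],v[0])
for d in (6,12,18,24,30,36,42,48,50,52):
    a=a0+np.radians(d);q=P+np.hypot(*v)*np.array([np.cos(a),np.sin(a)]);print(d,(q-k).round(0))
E
```

```text
clock: 3.83
eef_pos: [0.5608, -0.1123, 0.0843]
tool_rot: [1.649, 2.669, 0.003]
wrist_force: [-0.1, -0.2, 6.6]
width: 0.196
[ 0.56086348 -0.11224569  0.08435509] 16.402542500771307 [-1.07485772 -0.08264948  6.77501481]
rel [ 35.36348265 -67.24568537] 75.9773525863613 -62.260800891392854
6 [7. 4.]
12 [13.  9.]
18 [19. 14.]
24 [24. 20.]
30 [29. 27.]
36 [33. 34.]
42 [36. 41.]
48 [38. 49.]
50 [39. 51.]
52 [39. 54.]
```

View pics/s3.png

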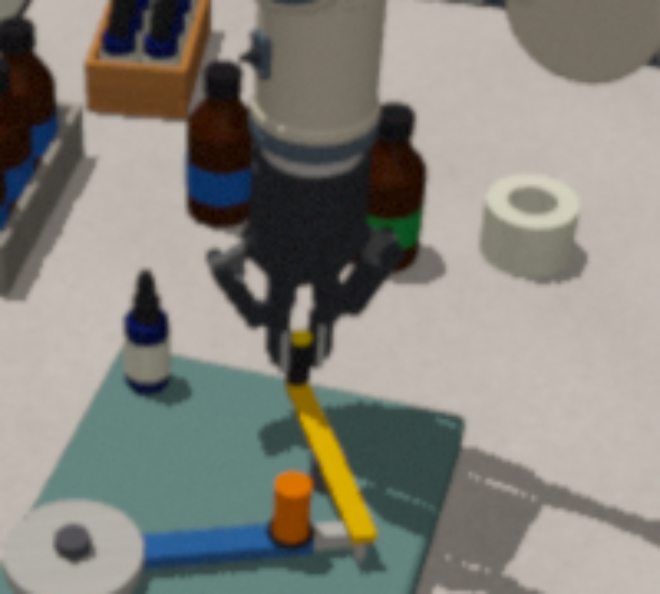

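Knob gripped. I'm swinging it along its arc.

```bash
python3 -m handwheel '[{"turn":[0,0,6],"slide":[7,4,0],"grip":1},{"turn":[0,0,12],"slide":[13,9,0],"grip":1},{"turn":[0,0,18],"slide":[19,14,0],"grip":1},{"turn":[0,0,24],"slide":[24,20,0],"grip":1},{"turn":[0,0,30],"slide":[29,27,0],"grip":1},{"turn":[0,0,36],"slide":[33,34,0],"grip":1},{"turn":[0,0,42],"slide":[36,41,0],"grip":1},{"turn":[0,0,46],"slide":[37,46,0],"grip":1},{"turn":[0,0,48],"slide":[38,49,0],"grip":1},{"turn":[0,0,48],"slide":[38,49,0],"grip":1}]';  python3 - <<'E'
from h import *
import cv2
im=r.camera('side');cv2.imwrite('pics/s4.png',cv2.resize(im[100:280,270:470,::-1],(660,594)))
s=r.sense();print(s['eef_pos'],s['width']*85,s['wrist_force'],s['wrist_torque'])
P=np.array([525.5,-45]);k=s['eef_pos'][:2]*1000;v=k-P;print('rel',v,np.hypot(*v),np.degrees(np.arctan2(v[1],v[0])))
E
```

```text
clock: 4.72
eef_pos: [0.5963, -0.0697, 0.0845]
tool_rot: [-0.425, -3.112, 0.013]
wrist_force: [-10.8, -21.0, 1.1]
width: 0.198
[ 0.59630338 -0.06968106  0.08447551] 16.473607860742575 [-11.47881432 -20.01399063   0.73181874] [-3.12412636  1.76133694 -0.04265214]
rel [ 70.80337989 -24.68105785] 74.98181926153234 -19.217833014784755
```

View pics/s4.png

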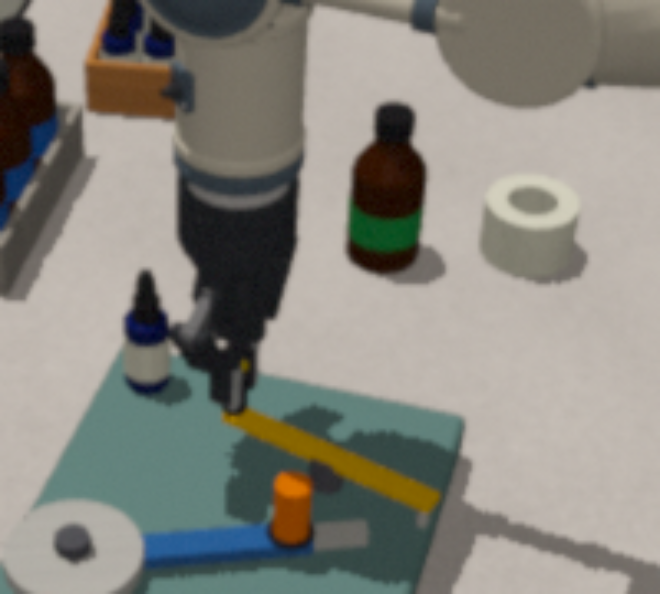

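Clear stop: 20 N at the knob after the swing, hook well away from the tab (360,535). I release it while it is still at the stop and lift.

```bash
python3 -m handwheel '[{"turn":[0,0,0],"slide":[0,1,0],"grip":1},{"turn":[0,0,0],"slide":[0,1,0],"grip":0.45},{"turn":[0,0,0],"slide":[0,1,0],"grip":0.45},{"turn":[0,0,0],"slide":[0,1,0],"grip":0.45},{"turn":[0,0,0],"slide":[0,0,30],"grip":0.45},{"turn":[0,0,0],"slide":[0,0,70],"grip":0.45},{"turn":[0,0,0],"slide":[0,0,90],"grip":0.45},{"turn":[0,0,0],"slide":[0,0,90],"grip":0.45}]';  python3 - <<'E'
from h import *
import cv2
im=r.camera('side');cv2.imwrite('pics/s5.png',cv2.resize(im[100:280,270:470,::-1],(660,594)))
s=r.sense();print(s['eef_pos'],s['width']*85,s['wrist_force'])
for t in('latch_knob','latch_pivot','idler_top','tensioner_pivot'):
    print(t,[(d['confidence'],(atz('side',*d['at'],{'latch_knob':.108,'latch_pivot':.07,'idler_top':.102,'tensioner_pivot':.072}[t])*1000).round(1)) for d in r.spot_point('side',t)][:2])
M=R.from_rotvec(s['tool_rot']).as_matrix();ja=np.degrees(np.arctan2(M[1,1],M[0,1]));print('jaw',ja)
I=np.array([534.5,22]);C=np.array([664,75]);v=I-C;print(np.hypot(*v),np.degrees(np.arctan2(v[1],v[0])))
print('to idler',I-s['eef_pos'][:2]*1000,'turn',np.degrees(np.arctan2(v[1],v[0]))+360-90-ja)
E
```

```text
clock: 5.43
eef_pos: [0.5989, -0.0694, 0.1823]
tool_rot: [0.425, 3.102, -0.012]
wrist_force: [0.4, 0.4, 0.3]
width: 0.547
[ 0.59808801 -0.06930147  0.17904528] 46.7450229897224 [ 0.12125881  0.44380072 -0.15294531]
latch_knob [(0.65, array([600.6, -70.9]))]
latch_pivot [(0.68, array([529.5, -42.6]))]
idler_top [(0.62, array([531.7,  22.6]))]
tensioner_pivot [(0.67, array([663.3,  74.2])), (0.66, array([524. , -39.2]))]
jaw 74.4009055883849
139.92587323293716 -157.74236302662987
to idler [-63.58801312  91.30146666] turn 37.856731384985224
```

View pics/s5.png

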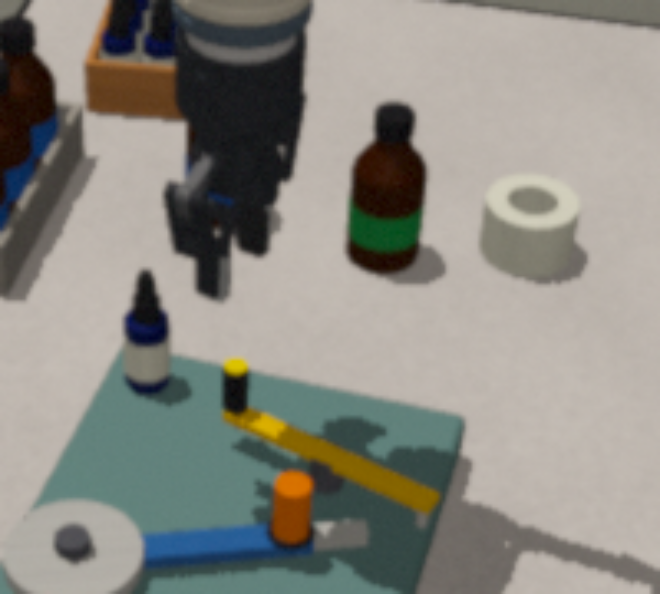

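```bash
python3 -m handwheel '[{"turn":[0,0,7],"slide":[-16,23,0],"grip":0.45},{"turn":[0,0,14],"slide":[-32,46,0],"grip":0.45},{"turn":[0,0,21],"slide":[-48,69,0],"grip":0.45},{"turn":[0,0,28],"slide":[-63,91,0],"grip":0.45},{"turn":[0,0,35],"slide":[-63,91,0],"grip":0.45},{"turn":[0,0,38],"slide":[-63,91,0],"grip":0.45},{"turn":[0,0,38],"slide":[-63,91,-30],"grip":0.45},{"turn":[0,0,38],"slide":[-63,91,-60],"grip":0.45},{"turn":[0,0,38],"slide":[-63,91,-60],"grip":0.45},{"turn":[0,0,38],"slide":[-63,91,-60],"grip":0.45}]';  python3 - <<'E'
from h import *
import cv2
im=r.camera('side');a=cv2.resize(im[150:330,270:470,::-1],(400,360))
im=r.camera('top');b=cv2.resize(im[180:360,220:420,::-1],(400,360));cv2.imwrite('pics/s6.png',cv2.hconcat([a,b]))
s=r.sense();print(s['eef_pos'],s['width']*85,s['wrist_force'])
M=R.from_rotvec(s['tool_rot']).as_matrix();print('jaw',np.degrees(np.arctan2(M[1,1],M[0,1])),s['q'])
E
```

```text
clock: 6.52
eef_pos: [0.5307, 0.0218, 0.1096]
tool_rot: [0.608, -3.074, 0.011]
wrist_force: [-0.5, 0.8, 1.4]
width: 0.548
[0.53299998 0.02169719 0.1135936 ] 46.73613105243172 [-0.11656457  0.27081513  0.3617182 ]
jaw 112.36911478759423 [-0.01760651 -0.08012329  1.61062665 -0.00858425  1.60989216 -1.97914858]
```

View pics/s6.png

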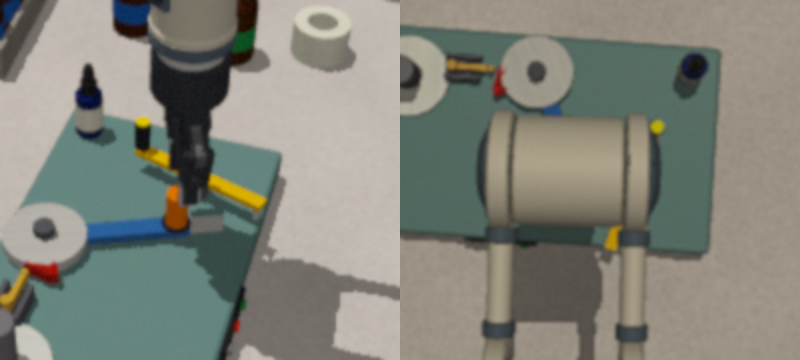

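```bash
python3 -m handwheel '[{"turn":[0,0,0],"slide":[1,0,-20],"grip":0.45},{"turn":[0,0,0],"slide":[1,0,-40],"grip":0.45},{"turn":[0,0,0],"slide":[1,0,-40],"grip":0.45},{"turn":[0,0,0],"slide":[1,0,-40],"grip":1},{"turn":[0,0,0],"slide":[1,0,-40],"grip":1},{"turn":[0,0,0],"slide":[1,0,-40],"grip":1},{"turn":[0,0,0],"slide":[1,0,-40],"grip":1},{"turn":[0,0,0],"slide":[1,0,-40],"grip":1}]' 40;  python3 - <<'E'
from h import *
import cv2
im=r.camera('side');a=cv2.resize(im[150:330,270:470,::-1],(660,594))
cv2.imwrite('pics/s7.png',a)
s=r.sense();print(s['eef_pos'],s['width']*85,s['wrist_force'])
C=np.array([664,75]);k=s['eef_pos'][:2]*1000;v=k-C;print('rel',v,np.hypot(*v),np.degrees(np.arctan2(v[1],v[0])))
a0=np.arctan2(v[1],v[0])
for d in range(3,58,3):
    a=a0-np.radians(d);q=C+np.hypot(*v)*np.array([np.cos(a),np.sin(a)]);print(-d,(q-k).round(0),(q).round(0))
E
```

```text
clock: 7.28
eef_pos: [0.5345, 0.0226, 0.0759]
tool_rot: [-0.61, 3.08, -0.012]
wrist_force: [-3.5, 2.6, 4.2]
width: 0.264
[0.53450133 0.02257105 0.07592002] 22.746274571378486 [-4.135891    5.10504921  4.03990507]
rel [-129.49866509  -52.42894797] 139.70933700275242 -157.95889895366693
-3 [-3.  7.] [532.  29.]
-6 [-5. 14.] [530.  36.]
-9 [-7. 21.] [528.  43.]
-12 [-8. 28.] [526.  51.]
-15 [-9. 35.] [525.  58.]
-18 [-10.  43.] [525.  65.]
-21 [-10.  50.] [524.  72.]
-24 [-10.  57.] [524.  80.]
-27 [-10.  65.] [525.  87.]
-30 [-9. 72.] [526.  94.]
-33 [-8. 79.] [527. 102.]
-36 [-6. 86.] [528. 109.]
-39 [-4. 93.] [530. 116.]
-42 [ -2. 100.] [533. 123.]
-45 [  1. 107.] [535. 129.]
-48 [  4. 114.] [538. 136.]
-51 [  7. 120.] [542. 143.]
-54 [ 11. 126.] [545. 149.]
-57 [ 15. 132.] [549. 155.]
```

View pics/s7.png

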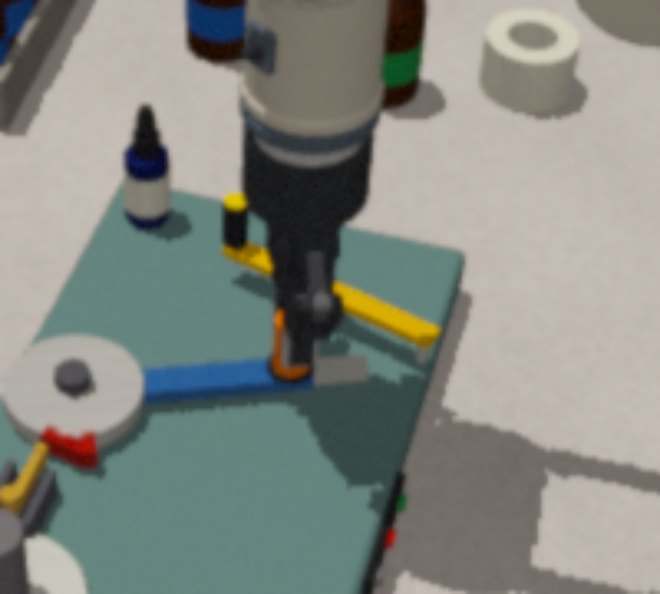

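Roller gripped at 22.7 mm. I sweep the arm back in two stages.

```bash
python3 -m handwheel '[{"turn":[0,0,-3],"slide":[-3,7,0],"grip":1},{"turn":[0,0,-6],"slide":[-5,14,0],"grip":1},{"turn":[0,0,-9],"slide":[-7,21,0],"grip":1},{"turn":[0,0,-12],"slide":[-8,28,0],"grip":1},{"turn":[0,0,-15],"slide":[-9,35,0],"grip":1},{"turn":[0,0,-18],"slide":[-10,43,0],"grip":1},{"turn":[0,0,-21],"slide":[-10,50,0],"grip":1},{"turn":[0,0,-24],"slide":[-10,57,0],"grip":1},{"turn":[0,0,-27],"slide":[-10,65,0],"grip":1},{"turn":[0,0,-30],"slide":[-9,72,0],"grip":1}]';  python3 - <<'E'
from h import *
s=r.sense();print(s['eef_pos'],s['width']*85,s['wrist_force'])
C=np.array([664,75]);k=s['eef_pos'][:2]*1000;v=k-C;A=np.degrees(np.arctan2(v[1],v[0]))%360;print('rad',np.hypot(*v),A,'theta',np.radians(202.1-A))
M=R.from_rotvec(s['tool_rot']).as_matrix();ja=np.degrees(np.arctan2(M[1,1],M[0,1]));print('jaw',ja,A-90)
for d in range(3,58,3):
    a=np.radians(202.1-30-d);q=C+139.7*np.array([np.cos(a),np.sin(a)]);print(-30-d,(q-k).round(0))
E
```

```text
clock: 8.17
eef_pos: [0.5256, 0.0923, 0.0762]
tool_rot: [-0.215, -3.134, 0.02]
wrist_force: [-0.8, -7.4, -3.0]
width: 0.266
[0.52561894 0.09225634 0.0761985 ] 22.611763871070075 [-0.76813605 -7.37873055 -2.98763173]
rad 139.45285746819926 172.89181635924348 theta 0.5097789730583459
jaw 82.15667677416509 82.89181635924348
-33 [1. 9.]
-36 [ 3. 16.]
-39 [ 5. 23.]
-42 [ 7. 30.]
-45 [10. 37.]
-48 [13. 44.]
-51 [16. 50.]
-54 [20. 57.]
-57 [24. 63.]
-60 [28. 69.]
-63 [33. 74.]
-66 [38. 80.]
-69 [43. 85.]
-72 [48. 90.]
-75 [54. 94.]
-78 [60. 98.]
-81 [ 66. 102.]
-84 [ 73. 106.]
-87 [ 79. 109.]
```

```bash
python3 -m handwheel '[{"turn":[0,0,-3],"slide":[1,9,0],"grip":1},{"turn":[0,0,-6],"slide":[3,16,0],"grip":1},{"turn":[0,0,-9],"slide":[5,23,0],"grip":1},{"turn":[0,0,-12],"slide":[7,30,0],"grip":1},{"turn":[0,0,-15],"slide":[10,37,0],"grip":1},{"turn":[0,0,-18],"slide":[13,44,0],"grip":1},{"turn":[0,0,-21],"slide":[16,50,0],"grip":1},{"turn":[0,0,-22],"slide":[18,53,0],"grip":1},{"turn":[0,0,-22],"slide":[18,53,0],"grip":1},{"turn":[0,0,-22],"slide":[18,53,0],"grip":1}]' 60;  python3 - <<'E'
from h import *
import cv2
im=r.camera('side');a=cv2.resize(im[150:360,220:470,::-1],(700,588))
cv2.imwrite('pics/s8.png',a)
im=r.camera('top');cv2.imwrite('pics/t8.png',cv2.resize(im[170:320,180:380,::-1],(780,585)))
s=r.sense();print(s['eef_pos'],s['width']*85,s['wrist_force'],s['clock'])
C=np.array([664,75]);k=s['eef_pos'][:2]*1000;v=k-C;A=np.degrees(np.arctan2(v[1],v[0]))%360;print('rad',np.hypot(*v),A,'theta',np.radians(202.1-A))
M=R.from_rotvec(s['tool_rot']).as_matrix();ja=np.degrees(np.arctan2(M[1,1],M[0,1]));print('jaw',ja,A-90)
E
```

```text
clock: 9.0
eef_pos: [0.5426, 0.1438, 0.0762]
tool_rot: [-0.809, -3.031, 0.026]
wrist_force: [-7.0, -4.9, -1.2]
width: 0.261
[0.54255722 0.14367646 0.07623274] 22.078883445678223 [-4.93531452 -4.67362028 -2.07621202] 9.1
rad 139.51632230582936 150.5116379157525 theta 0.9003867740811233
jaw 60.113971327723405 60.51163791575249
```

View pics/s8.png

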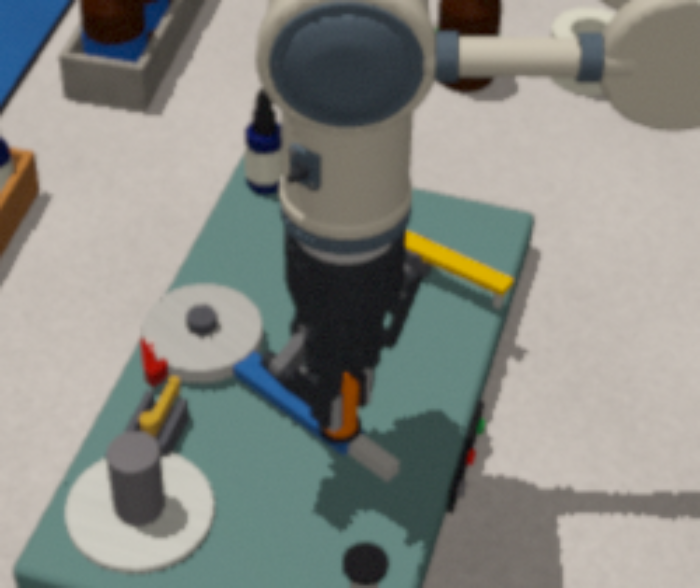

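View pics/t8.png

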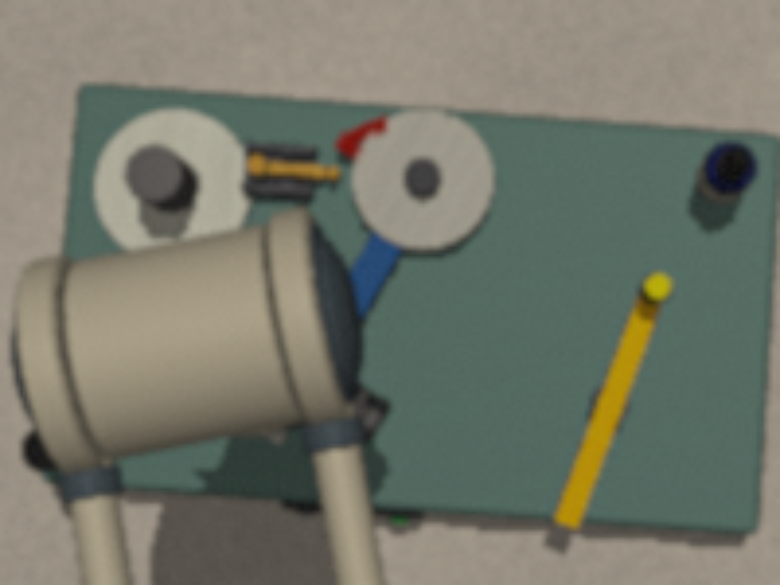

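The red tooth is beyond the pawl with a gap (top zoom 360,140 against pawl tip 340,172), and the arm is at about 0.90. I go a little further toward the stop.

```bash
python3 -m handwheel '[{"turn":[0,0,-1],"slide":[2,3,0],"grip":1},{"turn":[0,0,-2.5],"slide":[4,6,0],"grip":1},{"turn":[0,0,-2.5],"slide":[4,6,0],"grip":1},{"turn":[0,0,-2.5],"slide":[4,6,0],"grip":1},{"turn":[0,0,-2.5],"slide":[4,6,0],"grip":1},{"turn":[0,0,-2.5],"slide":[4,6,0],"grip":1}]' 60;  python3 - <<'E'
from h import *
import cv2
for c in('side','top'):
    im=r.camera(c);cv2.imwrite(f'pics/{c}9.png',im[...,::-1])
s=r.sense();print(s['eef_pos'],s['width']*85,s['wrist_force'],s['clock'],abs(s['qd']).max())
C=np.array([664,75]);k=s['eef_pos'][:2]*1000;v=k-C;A=np.degrees(np.arctan2(v[1],v[0]))%360;print('rad',np.hypot(*v),A,'theta',np.radians(202.1-A))
M=R.from_rotvec(s['tool_rot']).as_matrix();ja=np.degrees(np.arctan2(M[1,1],M[0,1]));print('jaw',ja,A-90)
f=lambda n,*a:print(n,(atz(*a)*1000).round(1))
print([(d['confidence'],(atz('top',*d['at'],.108)*1000).round(1)) for d in r.spot_point('top','latch_knob')][:2])
E
```

```text
clock: 9.6
eef_pos: [0.5452, 0.1482, 0.0763]
tool_rot: [-0.875, -3.009, 0.032]
wrist_force: [-6.5, -4.6, -0.8]
width: 0.259
[0.54519626 0.14818655 0.07623566] 22.010419306137088 [-6.84032026 -4.49394681 -1.00335543] 9.7 0.0014525103920319496
rad 139.53709147306427 148.36572488037774 theta 0.9378400220098783
jaw 57.56980172894439 58.36572488037774
[(0.7, array([596.5, -62.9]))]
```

View pics/top9.png

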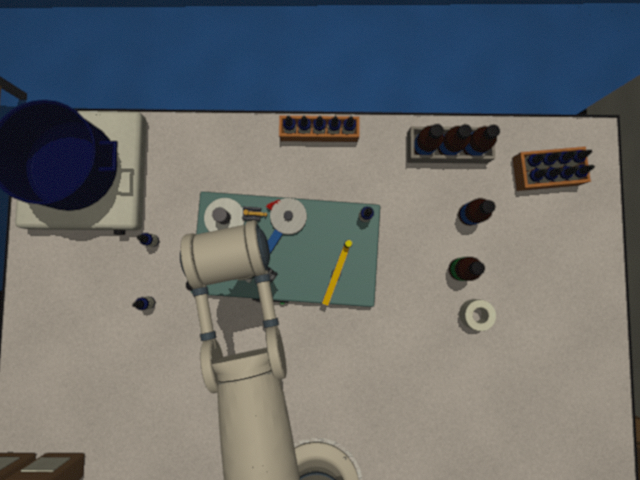

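View pics/side9.png

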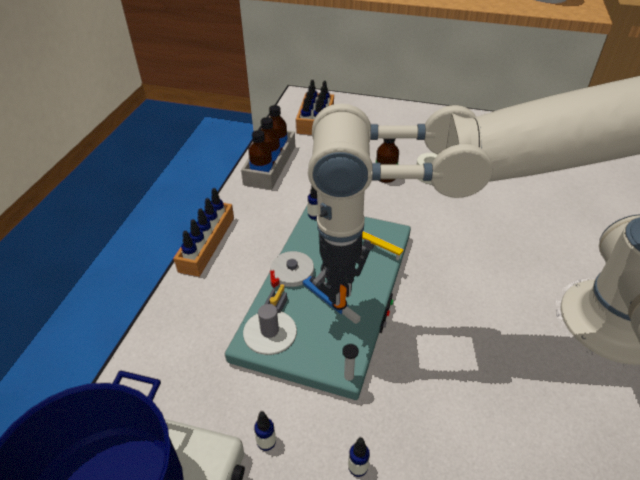

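The arm is at about 0.94 rad with 8.2 N on the wrist, which matches the spring alone with no stop contact. In the top view the bottles and roll are at the same pixels as at the start, and the latch is open with its knob at (243,348).

```bash
python3 -c "
from plant import r
r.job_done();print(r.sense()['clock'])"
```

```text
the job is handed in; nothing more can be done
the job is handed in; nothing more can be done
```

The job is handed in at about 9.7 s: the latch is open, and the gripper is holding the roller back near the end stop.

- **Latch:** I gripped the black knob and swung the lever about 43° until it met its stop, with about 20 N on the wrist. I released it there. The last top picture still shows it open; the network put the knob about 8 mm from where I left it, but its readings are often a few millimetres off.
- **Tensioner arm:** I gripped the orange roller and swung the arm to about 0.94 rad, calculated from the tool position and assuming it started at 0. I did not touch the end stop to check that figure. The red tooth is visibly past the pawl, with a gap.
- **Hold:** the wrist carries about 8.2 N, which matches the spring alone at that angle. So the robot holds the spring, not the pawl or the end stop. The 60 N grip has closed to 22 mm on the 24 mm roller.
- **Bottles and label roll:** by eye in the last top picture they stand where they were at the start. I did not measure their positions.

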